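Shut the bearing tray's covers and hold it level over the inspection camera

ROBOT

A 7-joint arm with a two-finger parallel gripper is mounted at the origin on a cart in front of the work surface, level with it; the furniture and walls round the work are solid. World frame = base frame: x ahead of the robot, y to its left, z up, the work surface at z = 0. Lengths are in m, angles in rad, forces in N, time in s.
With the tool pointing down it reaches from about 0.425 to 0.925 m from the base axis. Payload 6.8 kg.
Tool frame: the origin (TCP) lies on the centre line of the jaws, within the pads' length; the fingertips stand 22 mm ahead of it and the grasp point (between the pads) lies 3 mm ahead of it; z points along the fingers, y is the line along which they close (so a half turn about z gives the same grasp; the last joint's range is limited). The gripper opens to 88 mm and grips with 3 to 60 N. Pads are 20 mm wide; open, the fingers measure 115 mm over their backs; the gripper's body (75 mm by 178 mm) begins 61 mm behind the grasp point.
Start: joints at [-1.248, 0.477, 0.022, 1.555, -0.011, 1.109, -0.083], TCP at [0.282, 0.613, 0.245] pointing down, gripper open.
Joint ranges: [-2.96, 2.96], [-0.34, 2.1], [-1.41, 1.46], [0.24, 2.44], [-1.37, 4.51], [0.17, 1.92], [-2.96, 2.96]. Speed limits (rad/s): [2.39, 2.39, 3.14, 3.14, 3.14, 3.14, 3.14].

INTERFACE

Orientations are given as a rotation vector (axis times angle).
In Python, from bench import bot gives the robot as it stands.
- The arm moves only by the tool servo_tool, never from a script. Its argument "series" is a list of rows, each a list of 6 numbers: the shift along the tool's x, y, z in mm, then the turn, a rotation vector about the tool's x, y, z in rad. A call has 1 to 8 rows; each row is the pose to reach, as a shift and turn from the pose commanded when the call began, along the tool's axes at that moment; what a row does not reach only later rows make up. A row lasts 1/8 s, in which the tool goes at most 62.5 mm and 10.7 degrees, less where a joint would pass 70% of its speed; a pose out of reach is approached as far as the arm can. A call with a gripper value outside its range is refused whole. "gripper" is the finger opening in mm, from 0 to 87.8, set as the call begins (left out, the last holds). The fingers move at their own pace and stop on an object; "squeeze" is the grip in N (left out, the last holds). Time passes only in rows, so rows that repeat a pose let the fingers close. It gives the time, the measured TCP pose, the force, the opening and the grip force at its end, in the units of the state.
- bot.read_state(): the state, without advancing time (a new reading comes with each control period).
- bot.camera(name): name is "scene" or "top"; returns the picture (400x640x3 uint8, red, green, blue); there is no depth.
- bot.camera_params(name): a dict with "mtx" (3x3 intrinsics, pixels), "k1" (the pictures are not rectified: a ray, as slopes to the right and down, at radius r is drawn at 1 + k1 r^2 times it, then the intrinsics apply), "rvec" (rotation vector, rad) and "tvec" (3), from world to camera coordinates, as OpenCV has them. Camera axes: x right, y down, z forward; pixel columns grow to the right and rows downward; lengths in m; the calibration is good to about 2 mm. A picture is of the moment at which its call begins. camera_params takes no time and is no camera call.
- bot.sign_off(): hands the job in; it is judged then, once.
The state is a dict: "clock": time; "q": joint angles; "joint_vel": joint speeds; "effort": joint torques, N m; "ee_pos": TCP position; "orientation": TCP orientation; "contact_force": force on the tool from outside, world axes, zero at the start; "ft_torque": the same for the moment, N m; "finger_gap": finger opening in m; "grip_force": force on a finger pad.
Only numpy, scipy, OpenCV 4.12 (cv2) and the standard library are available. Lean on these libraries where they do the work, as an engineer would, in place of code of your own. Each camera call takes 0.05 s, during which the arm holds its last target. There are 200 camera calls.

TASK

Press both hinged covers of the bearing tray down until they click shut, then pick the tray up by its handle and carry it to the upward-looking inspection camera, keeping it near level all the way so that the loose steel ball never leaves its pocket. Finish while still holding the tray in the air, level and still, with the ball pocket straight above the camera's lens and about 10 cm over it; do not put it down or let go. Leave the jar, spool, black box and pump bottle where they stand.

Things in the scene. Friction and masses are not known exactly. Their poses are not given: they have to be found in the camera images.
- tray: loose grey metal bearing tray, 212 x 92 mm base plate 6 mm thick, about 0.4 kg with everything on it, standing flat on the bench, balanced about its handle. Origin: centre of its underside; z up, x along its length towards the ball pocket (white block, 64 x 64 mm, top 18 mm above the underside), -x towards the two covered screw bins side by side (60 mm long, 88 mm wide over both, 24 mm high). Pocket, handle and bins lie on its x axis
- handle (a point): centre of the tray's black grip block, 61 mm above the tray's underside in the middle of the tray; the block measures 44 mm along the tray's x, 20 mm along its y (grasp this width) and 30 mm in height (its top is 76 mm above the underside), on a 12 mm thick stem. Axes as the tray's
- pocket (a point): centre of the floor of the round ball pocket in the white block: 58 mm from the handle along the tray's +x, 14.5 mm above the tray's underside; pocket 24 mm wide and 3.5 mm deep. Axes as the tray's
- seat (a point): centre of the ball when it lies in the middle of the pocket: 10 mm above the pocket's floor. Axes as the tray's
- ball_center (a point): centre of the loose steel ball, 20 mm in diameter, 33 g, lying in the pocket with about 4 mm of play either way; it rolls over the rim if the tray is tipped by some 45 degrees, or less with a jerk
- cover_a (a joint): hinge angle of the yellow cover (tray's +y side), rad: 0 shut, 0.85 widest open; starts partly open (0.45 to 0.75) and stays where it is left. Pressed fully down, its end nib snaps past a sprung steel catch (at the end of the tray, 34 mm high) in the last 0.12 rad and is held shut; this takes 6 to 8 N at the press mark, and about as much to pull it open again
- cover_b (a joint): the same for the blue cover (tray's -y side)
- cover_a_press (a point): white round mark on top of the yellow cover, where to press: 40 mm from its hinge line. The cover is 60 mm long from the hinge, 42 mm wide and 3 mm thick; the hinge line runs along the tray's y, 32 mm from the handle on the -x side, 24.5 mm above the tray's underside, and the free end points away from the handle. With the cover shut the mark lies at tray x = -72 mm, y = +22.3 mm, z = 27.5 mm above the tray's underside
- cover_b_press (a point): the same mark on the blue cover; shut it lies at tray x = -72 mm, y = -22.3 mm, z = 27.5 mm
- camera_block: fixed inspection camera: black block 70 x 70 x 28 mm on the bench with a white light ring and a lens on top that looks straight up. Origin: centre of its underside
- lens (a point): centre of the lens's top face, the camera block's highest point, 35 mm above the bench; z up
- flux_jar: bystander: small cream jar with a green lid, 42 mm wide, 27 mm high; origin at its underside
- spool: bystander: flat light-blue spool, 42 mm wide, 9 mm high; origin at its underside
- power_box: bystander: small black box, 67 x 42 x 21 mm; origin at its underside
- pump: bystander: white pump bottle, 52 mm wide, 108 mm high; origin at its underside
Not all that is in view belongs to the job. What is shaped like the camera_block but red or yellow is not meant.

How it is judged:
On the way, in this order (a step that is already met when the one before it is completed fails the run):
1. both covers are pressed shut while the tray stands on the bench (value of joint each of cover_a, cover_b below 0.045 rad and height (world z) of tray below 0.015 m), for 0.3 s.
2. the tray is lifted by the gripper, covers shut (value of joint each of cover_a, cover_b below 0.045 rad and height (world z) of tray above 0.03 m and contact force between the fingers and tray above 1 N), for 0.2 s.
At the end, for the whole second after the job is handed in: Tray held in the air by the gripper: pocket within 20 mm of the lens axis, its floor 65-140 mm above the lens, tilt under 0.10 rad, still (0.03 m/s, 0.15 rad/s), covers shut (under 0.045 rad), ball within 9 mm of its seat, tray not touching the camera (value of joint each of cover_a, cover_b below 0.045 rad and horizontal distance between pocket and lens below 0.02 m and z of pocket in the frame of lens between 0.065 and 0.14 m and angle between tray's own z axis and vertical below 0.1 rad and linear speed of tray below 0.03 m/s and angular speed of tray below 0.15 rad/s and distance between ball_center and seat below 0.009 m and contact force between the fingers and tray above 1 N and contact force between tray and camera_block below 0.1 N); the arm keeps its last pose, push and grip.
It fails at once if the ball leaves its pocket (distance between ball_center and seat above 0.011 m).
It fails at once if the tray is tipped more than about 23 degrees (angle between tray's own z axis and vertical above 0.4 rad).
It fails at once if the jar, spool, black box or pump bottle is moved by more than 30 mm or the bottle knocked over (distance of any of flux_jar, spool, power_box, pump from where it was at the start of the episode above 0.03 m or angle between pump's own z axis and vertical above 0.5 rad).
It also fails if it takes over 48 s, if anything falls off the work surface, if the arm or the gripper's body presses on something with over 40 N, if the wrist force passes 120 N, or if a joint passes its speed limit or range.

## Working session

There is one attempt and no reset: what is moved stays moved. The work goes in short steps, Python scripts to look and compute and a tool call to move; the robot and the scene stay as the last step left them, time stands still between calls to the robot, and variables do not carry over. Pictures are saved under pics/ and viewed, at most 10 in all, crops included, and the job is handed in when it is done.

Besides the shell and the picture viewer there is one more tool, called after "Request:" as name(argument=value, ...) on one line, values as JSON. servo_tool: Moves the arm, as the interface text tells. Its arguments: {"type":"object","properties":{"series":{"type":"array","items":{"type":"array","items":{"type":"number"}}},"gripper":{"type":"number"},"squeeze":{"type":"number"}},"required":["series"]}

```bash
mkdir -p pics
cat > h.py <<'E'
import numpy as np, cv2
from scipy.spatial.transform import Rotation as R
from bench import bot
def snap(n,f):
    im=bot.camera(n); cv2.imwrite('pics/'+f,im[:,:,::-1]); return im
def ray(n,u,v):
    p=bot.camera_params(n);K=np.array(p['mtx']);d=np.array([(u-K[0,2])/K[0,0],(v-K[1,2])/K[1,1]])
    s=d.copy()
    for _ in range(20): s=d/(1+p['k1']*(s@s))
    Rm=R.from_rotvec(np.ravel(p['rvec'])).as_matrix();t=np.ravel(p['tvec'])
    return -Rm.T@t, Rm.T@np.array([s[0],s[1],1])
def at(n,u,v,z):
    c,d=ray(n,u,v); return c+d*(z-c[2])/d[2]
def proj(n,P):
    p=bot.camera_params(n);K=np.array(p['mtx']);Rm=R.from_rotvec(np.ravel(p['rvec'])).as_matrix()
    c=Rm@np.array(P)+np.ravel(p['tvec']);s=c[:2]/c[2];s=s*(1+p['k1']*(s@s))
    return K[0,0]*s[0]+K[0,2],K[1,1]*s[1]+K[1,2]
E
python3 - <<'E'
from h import *
snap('scene','s1.png');snap('top','t1.png')
s=bot.read_state();print(s)
for n in('scene','top'):
    c,d=ray(n,320,200);print(n,c,d)
E
```

```text
{'clock': 0.1, 'q': array([-1.24809135,  0.47770316,  0.02235767,  1.55632017, -0.0115221 ,
        1.10931863, -0.08308158]), 'joint_vel': array([-6.49958489e-05, -1.55561439e-03, -2.24639050e-04, -1.29163236e-03,
        1.38340014e-03,  1.18964012e-03, -3.85988778e-04]), 'effort': array([ 4.62939410e-03, -5.84089422e+01,  1.54029585e+00, -2.73311037e+01,
       -5.42065746e-02,  1.30282724e-02,  1.11164240e-04]), 'ee_pos': array([0.28168252, 0.6128646 , 0.24380248]), 'orientation': array([-6.71409733e-01, -3.06875775e+00,  2.51732818e-03]), 'contact_force': array([-0.23280069,  0.42849263, -0.40938276]), 'ft_torque': array([ 0.01092734,  0.02848556, -0.0097055 ]), 'grip_force': 0.0, 'finger_gap': 0.08781459728762454}
scene [ 0.14322307 -0.90128558  0.56688213] [ 0.36909655  0.71261696 -0.59676581]
top [ 0.28139993 -0.28411023  1.05752794] [ 0.17757319 -0.02434846 -0.98385755]
```

View pics/t1.png

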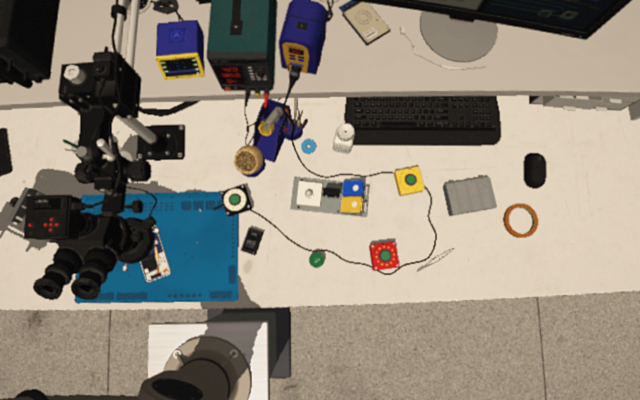

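View pics/s1.png

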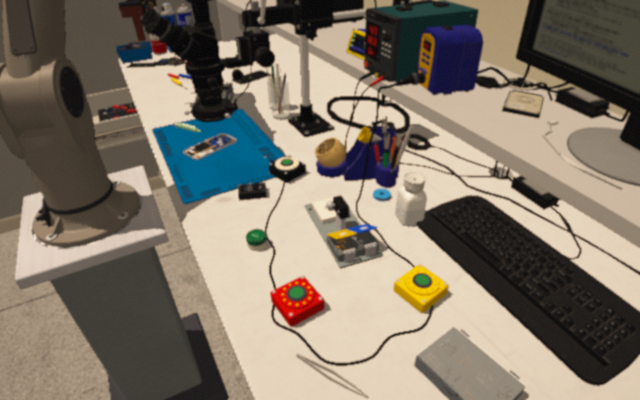

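Run:
```python
from h import *
t=cv2.imread('pics/t1.png');s=cv2.imread('pics/s1.png')
a=cv2.resize(t[100:240,210:410],None,fx=4,fy=4,interpolation=cv2.INTER_CUBIC);cv2.imwrite('pics/t1c.png',a)
b=cv2.resize(s[140:290,220:420],None,fx=4,fy=4,interpolation=cv2.INTER_CUBIC);cv2.imwrite('pics/s1c.png',b)
for p in [(0,0,0),(.425,0,0),(.282,.613,.245),(.4,.3,0),(.4,.3,.3)]:print(p,proj('top',p),proj('scene',p))
print(at('top',60,230,0),at('top',60,230,.3),at('top',70,290,.3),at('top',110,80,.3))
```

```text
(0, 0, 0) (np.float64(206.22761151820174), np.float64(380.8763551178585)) (np.float64(87.54439707122069), np.float64(212.00453600897595))
(0.425, 0, 0) (np.float64(207.96522389938218), np.float64(219.59806404377474)) (np.float64(257.7501227950203), np.float64(163.86027733861889))
(0.282, 0.613, 0.245) (np.float64(-86.11656856046363), np.float64(274.01222446318104)) (np.float64(144.2375477971161), np.float64(28.64951467631616))
(0.4, 0.3, 0) (np.float64(101.4042285273905), np.float64(230.91133577983913)) (np.float64(216.59770108520777), np.float64(123.03229479653042))
(0.4, 0.3, 0.3) (np.float64(25.36229575913893), np.float64(215.95808077618307)) (np.float64(199.5788975696857), np.float64(24.985129710284014))
[0.40483613 0.42201478 0.        ] [0.3698197  0.22170092 0.3       ] [0.25102652 0.19222186 0.3       ] [0.69162035 0.14136339 0.3       ]
```

View pics/t1c.png

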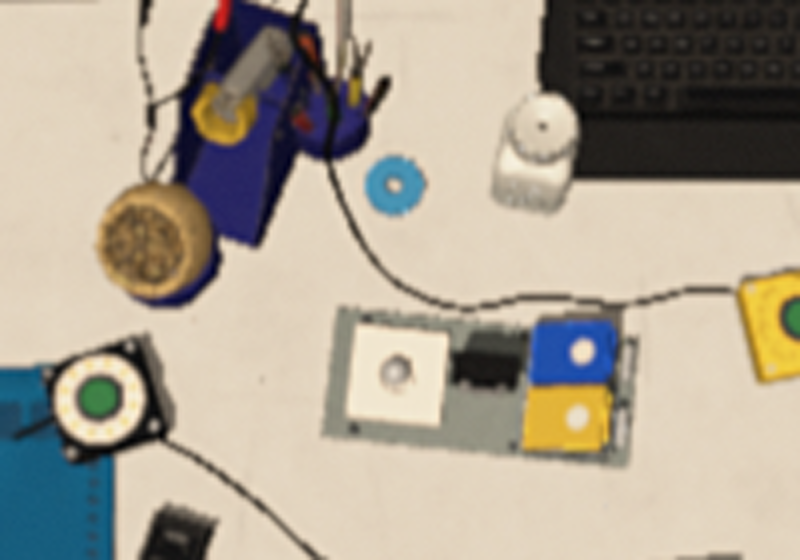

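View pics/s1c.png

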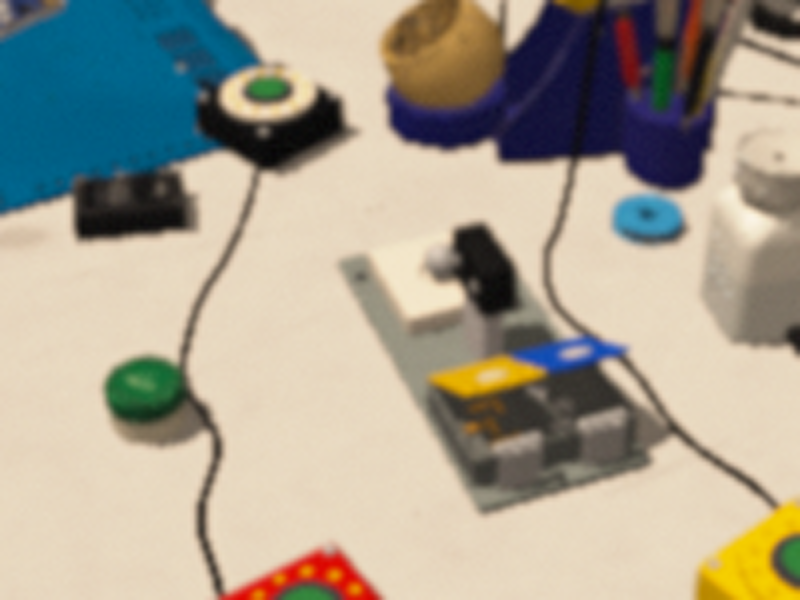

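Run:
```python
from h import *
t=cv2.imread('pics/t1.png');s=cv2.imread('pics/s1.png')
a=cv2.resize(t[0:310,0:210],None,fx=1.9,fy=1.9,interpolation=cv2.INTER_CUBIC)
b=cv2.resize(s[0:200,100:380],None,fx=1.42,fy=1.42,interpolation=cv2.INTER_CUBIC)
o=np.zeros((600,800,3),np.uint8);o[:a.shape[0],:a.shape[1]]=a[:600];o[:b.shape[0],400:400+b.shape[1]]=b[:,:400];cv2.imwrite('pics/c2.png',o)
f=lambda u,v:(210+u/4,100+v/4)
for k,z in dict(fl=((322,437),.006),bl=((338,305),.006),fr=((628,466),.006),lens=((100,397),.035),ball=((397,371),.028),ypress=((578,417),.045),bpress=((583,351),.05),ydr=((523,450),.0245),spool=((395,185),.009),pump=((543,125),.108),jar=((317*4-840,258*4-400),.027),box=((253*4-840,240*4-400),.021)).items() if False else []:pass
for n,u,v,z in [('fl',322,437,.006),('bl',338,305,.006),('fr',628,466,.006),('lens',100,397,.035),('ball',397,371,.0245),('handle',488,362,.076),('yel',578,417,.045),('blu',583,351,.05),('spool',395,185,.009),('pump',543,125,.108),('jar',428,632,.027),('box',172,560,.021)]:
    print(n,at('top',*f(u,v),z).round(4))
```

```text
fl [ 0.4474 -0.2284  0.006 ]
bl [ 0.5402 -0.2409  0.006 ]
fr [ 0.422  -0.4379  0.006 ]
lens [ 0.4736 -0.0813  0.035 ]
ball [ 0.4886 -0.281   0.0245]
handle [ 0.4828 -0.3402  0.076 ]
yel [ 0.4504 -0.4005  0.045 ]
blu [ 0.4941 -0.4052  0.05  ]
spool [ 0.6256 -0.2826  0.009 ]
pump [ 0.6314 -0.3791  0.108 ]
jar [ 0.3121 -0.2974  0.027 ]
box [ 0.3643 -0.1277  0.021 ]
```

View pics/c2.png

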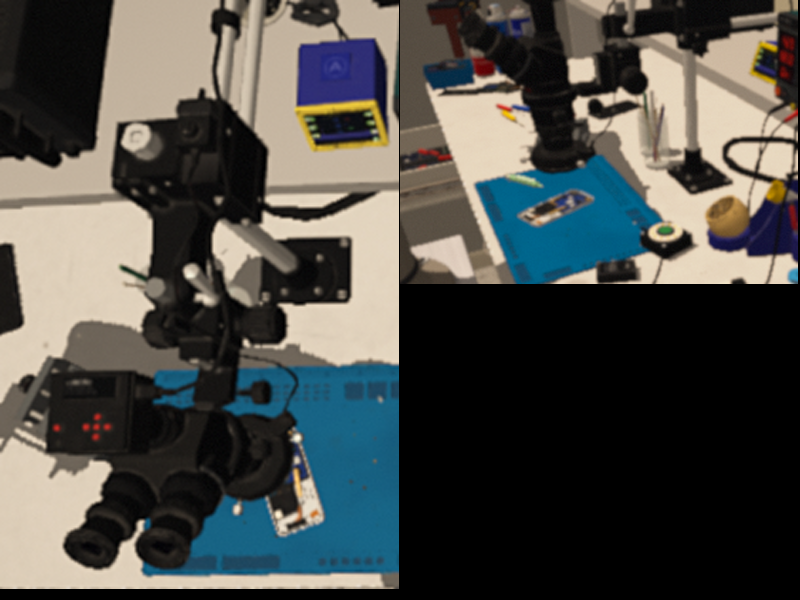

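Run:
```python
from h import *
def tri(a,b):
    c1,d1=ray('top',*a);c2,d2=ray('scene',*b)
    A=np.c_[d1,-d2];x=np.linalg.lstsq(A,c2-c1,rcond=None)[0]
    return (c1+d1*x[0]).round(3),(c2+d2*x[1]).round(3)
print('ring',tri((138,239),(216,113)))
print('eyeR',tri((87,287),(158,20)));print('eyeL',tri((47,284),(151,8)))
print('box',[at('top',50,218,z).round(2) for z in(.4,.5,.6)])
```

```text
ring (array([0.366, 0.148, 0.102]), array([0.371, 0.147, 0.102]))
eyeR (array([0.259, 0.119, 0.366]), array([0.27 , 0.118, 0.364]))
eyeL (array([0.265, 0.186, 0.38 ]), array([0.269, 0.185, 0.379]))
box [array([0.38, 0.18, 0.4 ]), array([0.36, 0.11, 0.5 ]), array([0.35, 0.04, 0.6 ])]
```

Request:
servo_tool(series=[[0, 0, -60, 0, 0, 0], [0, 0, -120, 0, 0, 0], [0, 0, -180, 0, 0, 0], [0, 0, -240, 0, 0, 0], [0, 0, -300, 0, 0, 0], [0, 0, -360, 0, 0, 0], [0, 0, -400, 0, 0, 0], [0, 0, -400, 0, 0, 0]])

```text
clock: 1.1
ee_pos: [0.2818, 0.609, 0.6386]
orientation: [0.676, 3.06, 0.027]
contact_force: [0.4, -0.9, -0.6]
finger_gap: 0.0879
grip_force: 0.0
```

```bash
cat >> h.py <<'E'
def delta(P,yaw=None,Rt=None):
    """shift mm/turn in tool axes from current pose to world P; tool down with tool-x heading yaw (rad)"""
    s=bot.read_state();R0=R.from_rotvec(s['orientation'])
    if Rt is None: Rt=R.from_euler('z',yaw)*R.from_euler('x',np.pi)
    d=R0.inv().apply(np.array(P)-s['ee_pos'])*1000
    return d.round(1),(R0.inv()*Rt).as_rotvec().round(3)
def st():
    s=bot.read_state();x=R.from_rotvec(s['orientation']).as_matrix()
    print(round(s['clock'],2),s['ee_pos'].round(4),'x',x[:,0].round(3),'z',x[:,2].round(3),'F',s['contact_force'].round(1),'q',s['q'].round(2),s['finger_gap'],s['grip_force'])
E
python3 -c "
from h import *
st()"
```

```text
1.1 [0.2818 0.609  0.6386] x [-0.907  0.421 -0.003] z [ 0.011  0.015 -1.   ] F [ 0.4 -0.9 -0.6] q [-1.41  0.43  0.35  0.8  -0.15  1.92 -0.  ] 0.08791686476516408 0.0
```

```bash
python3 -c "
from h import *
for P,h in [((.47,.43,.645),143),((.58,.22,.645),125),((.62,0,.645),108),((.57,-.2,.645),93),((.5,-.36,.645),83)]: print(delta(P,np.radians(h)))"
```

```text
(array([-246.2,  -82.9,   -7.2]), array([0.019, 0.001, 0.211]))
(array([-434.4, -227. ,   -9.2]), array([ 0.019, -0.002,  0.525]))
(array([-563.4, -409.6,  -12.2]), array([ 0.019, -0.005,  0.822]))
(array([-602.3, -612. ,  -15.8]), array([ 0.019, -0.007,  1.083]))
(array([-606.2, -786.6,  -19.1]), array([ 0.018, -0.009,  1.258]))
```

Request:
servo_tool(series=[[-60, -20, -5, 0, 0, 0.05], [-120, -40, -5, 0, 0, 0.1], [-180, -60, -6, 0, 0, 0.15], [-245, -83, -7, 0, 0, 0.21], [-290, -115, -7, 0, 0, 0.28], [-340, -150, -8, 0, 0, 0.36], [-385, -185, -8, 0, 0, 0.44], [-430, -225, -9, 0, 0, 0.52]])

```text
clock: 2.1
ee_pos: [0.5769, 0.2247, 0.6391]
orientation: [-1.437, -2.789, -0.014]
contact_force: [1.4, 0.3, -1.1]
finger_gap: 0.0876
grip_force: 0.0
```

```bash
python3 -c "
from h import *
st()
for P,h in [((.62,0,.645),108),((.57,-.2,.645),93),((.5,-.38,.60),83)]: print(delta(P,np.radians(h)))"
```

```text
2.1 [0.5769 0.2247 0.6391] x [-0.58   0.814  0.008] z [ 0.    0.01 -1.  ] F [ 1.4  0.3 -1.1] q [-0.81  0.33  0.56  0.96 -0.19  1.89  0.29] 0.08757818621158808 0.0
(array([-207.9,  -95.2,   -8.2]), array([ 0.005, -0.009,  0.305]))
(array([-341.8, -252. ,  -10.2]), array([ 0.004, -0.01 ,  0.567]))
(array([-448.1, -413.7,   33. ]), array([ 0.003, -0.01 ,  0.741]))
```

Request:
servo_tool(series=[[-52, -24, -4, 0, 0, 0.08], [-104, -48, -6, 0, 0, 0.15], [-156, -72, -8, 0, 0, 0.23], [-208, -95, -8, 0, 0, 0.3], [-245, -135, -8, 0, 0, 0.37], [-280, -175, -8, 0, 0, 0.44], [-312, -214, -8, 0, 0, 0.5], [-342, -252, -8, 0, 0, 0.57]], gripper=31)

```text
clock: 3.1
ee_pos: [0.5697, -0.2001, 0.6423]
orientation: [-2.161, -2.268, -0.016]
contact_force: [0.3, 0.0, 0.2]
finger_gap: 0.0309
grip_force: 0.0
```

```bash
python3 -c "
from h import *
st()
for P,h in [((.49,-.4,.40),83),((.4727,-.4105,.2),83),((.4727,-.4105,.11),83)]: print(delta(P,np.radians(h)))
im=snap('top','t2.png')
a=cv2.resize(im[100:240,210:410,::-1],None,fx=4,fy=4,interpolation=cv2.INTER_CUBIC);cv2.imwrite('pics/t2c.png',a)
"
```

```text
3.1 [ 0.5697 -0.2001  0.6423] x [-0.049  0.999  0.014] z [ 0.001  0.014 -1.   ] F [0.3 0.  0.2] q [-0.22  0.33  0.75  1.   -0.25  1.9   0.47] 0.030923447448185516 0.0
(array([-199.1,  -89.7,  239.5]), array([ 0.   , -0.014,  0.171]))
(array([-211.4, -107.7,  439.3]), array([ 0.   , -0.014,  0.171]))
(array([-212.7, -107.9,  529.3]), array([ 0.   , -0.014,  0.171]))
```

Request:
servo_tool(series=[[-50, -25, 30, 0, 0, 0.04], [-90, -45, 75, 0, -0.01, 0.08], [-130, -65, 120, 0, -0.014, 0.12], [-165, -85, 170, 0, -0.014, 0.17], [-190, -98, 225, 0, -0.014, 0.17], [-205, -105, 280, 0, -0.014, 0.17], [-210, -107, 340, 0, -0.014, 0.17], [-211, -108, 395, 0, -0.014, 0.17]])

```text
clock: 4.15
ee_pos: [0.474, -0.4086, 0.2423]
orientation: [-2.349, -2.085, -0.003]
contact_force: [0.3, 0.5, 0.1]
finger_gap: 0.0309
grip_force: 0.0
```

```bash
python3 -c "
from h import *
st()
print(delta((.4727,-.4105,.11),np.radians(83)))
im=snap('scene','s2.png')
a=cv2.resize(im[100:300,220:420,::-1],None,fx=3,fy=3,interpolation=cv2.INTER_CUBIC);
t=snap('top','t3.png')
b=cv2.resize(t[100:240,260:390,::-1],None,fx=1.5,fy=1.5,interpolation=cv2.INTER_CUBIC)
o=np.zeros((600,800,3),np.uint8);o[:,:600]=a;o[:210,600:795]=b;cv2.imwrite('pics/c3.png',o)
"
```

```text
4.15 [ 0.474  -0.4086  0.2423] x [0.118 0.993 0.002] z [ 0.001  0.002 -1.   ] F [0.3 0.5 0.1] q [ 0.08  0.48  0.74  1.72 -0.36  1.08  0.82] 0.030850051081757264 0.0
(array([ -2.3,  -1.1, 132.3]), array([ 0.001, -0.002,  0.003]))
```

View pics/c3.png

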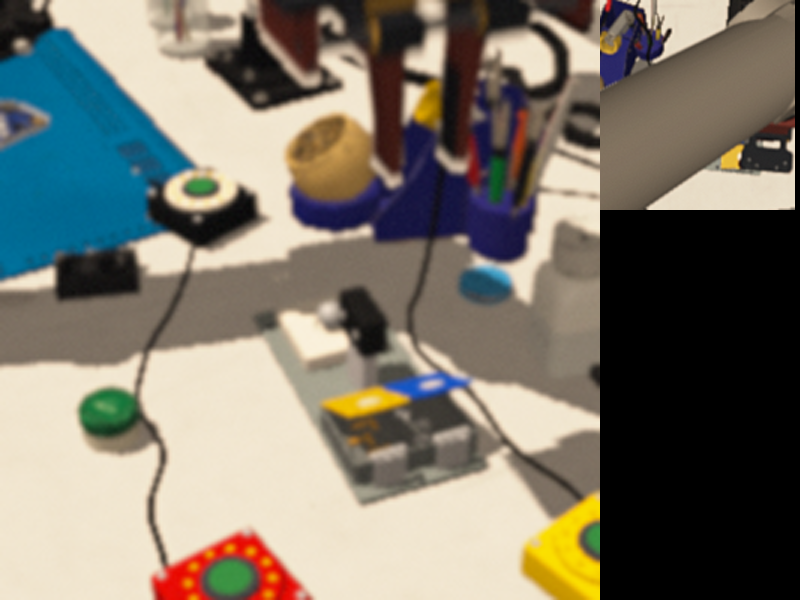

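Request:
servo_tool(series=[[-1, -1, 45, 0, 0, 0], [-2, -1, 90, 0, 0, 0], [-2, -1, 120, 0, 0, 0], [-2, -1, 140, 0, 0, 0], [-2, -1, 155, 0, 0, 0], [-2, -1, 165, 0, 0, 0], [-2, -1, 174, 0, 0, 0], [-2, -1, 180, 0, 0, 0]])

```text
clock: 5.25
ee_pos: [0.4751, -0.4132, 0.0667]
orientation: [2.347, 2.081, 0.004]
contact_force: [-0.6, 0.8, 1.5]
finger_gap: 0.0309
grip_force: 0.3
```

Request:
servo_tool(series=[[0, 0, 4, 0, 0, 0], [0, 0, 8, 0, 0, 0], [0, 0, 11, 0, 0, 0], [0, 0, 13, 0, 0, 0], [0, 0, 13, 0, 0, 0]])

```text
clock: 5.88
ee_pos: [0.4751, -0.4135, 0.0547]
orientation: [2.347, 2.08, 0.004]
contact_force: [-1.7, 1.2, 7.3]
finger_gap: 0.0311
grip_force: 4.2
```

Request:
servo_tool(series=[[0, 0, 3, 0, 0, 0], [0, 0, 5, 0, 0, 0], [0, 0, 7, 0, 0, 0], [0, 0, 7, 0, 0, 0]])

```text
clock: 6.38
ee_pos: [0.4751, -0.4136, 0.0493]
orientation: [2.347, 2.08, 0.006]
contact_force: [-6.1, 5.3, 24.6]
finger_gap: 0.0312
grip_force: 12.2
```

Request:
servo_tool(series=[[0, 0, 2, 0, 0, 0], [0, 0, 3, 0, 0, 0], [0, 0, 3, 0, 0, 0]])

```text
clock: 6.75
ee_pos: [0.4752, -0.4137, 0.0486]
orientation: [2.348, 2.08, 0.009]
contact_force: [-10.4, 11.2, 46.2]
finger_gap: 0.0308
grip_force: 22.9
```

Request:
servo_tool(series=[[0, 0, -15, 0, 0, 0], [0, 0, -50, 0, 0, 0], [0, 0, -90, 0, 0, 0], [0, 0, -120, 0, 0, 0], [0, 0, -120, 0, 0, 0]])

```text
clock: 7.38
ee_pos: [0.4754, -0.4136, 0.1658]
orientation: [2.344, 2.079, 0.005]
contact_force: [0.3, -0.4, -0.7]
finger_gap: 0.0311
grip_force: 0.0
```

```bash
python3 -c "
from h import *
st()
print(delta((.4815,-.339,.13),np.radians(83)))
im=snap('scene','s3.png')
a=cv2.resize(im[170:290,270:410,::-1],None,fx=5,fy=5,interpolation=cv2.INTER_CUBIC);cv2.imwrite('pics/c4.png',a)
c=np.array([.4815,-.339,0]);Rz=R.from_euler('z',83,degrees=True)
for k,p in dict(hc=(22,0,76),hn=(-22,0,76),hy=(-22,10,76),py=(-72,22.3,27.5),pb=(-72,-22.3,27.5),fr=(-106,46,6),br=(-106,-46,6),fl=(106,46,6)).items():
  u,v=proj('scene',c+Rz.apply(np.array(p)/1000));print(k,round((u-270)*5),round((v-170)*5))
"
```

```text
7.38 [ 0.4754 -0.4136  0.1658] x [ 0.12   0.993 -0.003] z [ 0.008 -0.004 -1.   ] F [ 0.3 -0.4 -0.7] q [ 0.13  0.57  0.69  1.78 -0.44  0.94  0.88] 0.031068298652318686 0.0
(array([75. , -3.2, 35.5]), array([0.009, 0.003, 0.002]))
hc 332 126
hn 376 186
hy 353 192
py 373 371
pb 476 342
fr 351 486
br 566 421
fl 167 173
```

View pics/c4.png

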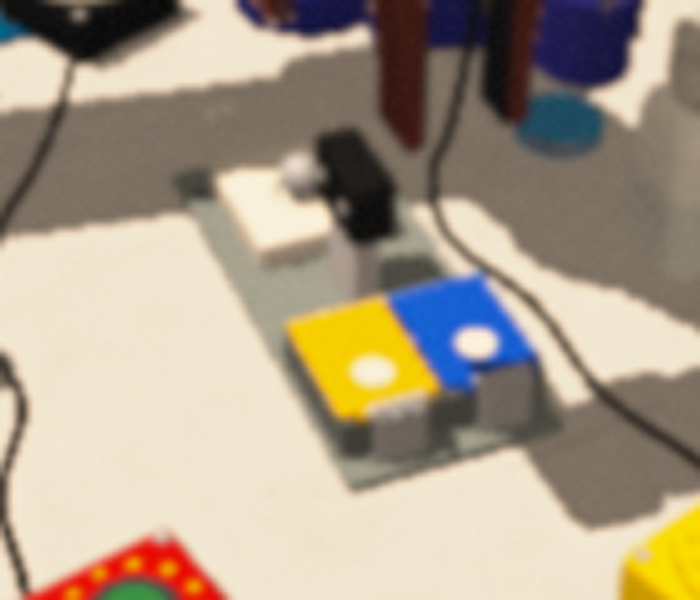

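Request:
servo_tool(series=[[25, -1, 0, 0.004, 0.001, 0], [55, -2, 0, 0.008, 0.003, 0], [75, -3, 10, 0.009, 0.003, 0], [75, -3, 35, 0.009, 0.003, 0], [75, -3, 60, 0.009, 0.003, 0], [75, -3, 85, 0.009, 0.003, 0], [75, -3, 101, 0.009, 0.003, 0], [75, -3, 101, 0.009, 0.003, 0]], gripper=60, squeeze=30)

```text
clock: 8.43
ee_pos: [0.4799, -0.3377, 0.061]
orientation: [-2.346, -2.08, 0.005]
contact_force: [-0.0, 0.2, 0.4]
finger_gap: 0.0598
grip_force: 0.0
```

```bash
python3 -c "
from h import *
st()
print(delta((.4815,-.339,.064),np.radians(83)))
im=snap('scene','s4.png')
a=cv2.resize(im[170:290,270:410,::-1],None,fx=5,fy=5,interpolation=cv2.INTER_CUBIC);cv2.imwrite('pics/c5.png',a)
"
```

```text
8.43 [ 0.4799 -0.3377  0.061 ] x [0.12  0.993 0.002] z [-0.007  0.003 -1.   ] F [-0.   0.2  0.4] q [ 0.07  0.65  0.6   1.93 -0.53  0.73  0.86] 0.05978915324619135 0.0
(array([-1.1,  1.8, -3. ]), array([-0.007, -0.002,  0.002]))
```

View pics/c5.png

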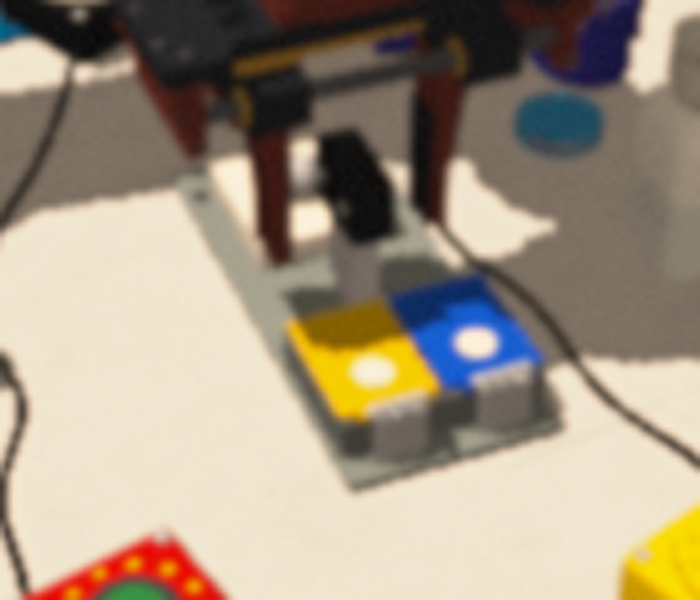

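Request:
servo_tool(series=[[-1, 2, -3, -0.007, -0.002, 0], [-1, 2, -3, -0.007, -0.002, 0]])

```text
clock: 8.72
ee_pos: [0.4835, -0.3401, 0.0668]
orientation: [2.347, 2.081, 0.004]
contact_force: [-0.9, 0.5, 0.1]
finger_gap: 0.0598
grip_force: 0.0
```

Request:
servo_tool(series=[[0, 0, 0, 0, 0, 0], [0, 0, 0, 0, 0, 0], [0, 0, 0, 0, 0, 0], [0, 0, 0, 0, 0, 0]], gripper=15, squeeze=30)

```text
clock: 9.22
ee_pos: [0.4828, -0.3395, 0.0656]
orientation: [2.349, 2.082, 0.002]
contact_force: [-0.7, 0.0, 0.4]
finger_gap: 0.0233
grip_force: 0.0
```

Request:
servo_tool(series=[[0, 0, 0, 0, 0, 0], [0, 0, 0, 0, 0, 0], [0, 0, 0, 0, 0, 0], [0, 0, 0, 0, 0, 0]])

```text
clock: 9.72
ee_pos: [0.4823, -0.3394, 0.0655]
orientation: [2.349, 2.083, 0.002]
contact_force: [-1.8, 0.5, 1.8]
finger_gap: 0.0201
grip_force: 30.0
```

Request:
servo_tool(series=[[0, 0, -2, 0, 0, 0], [0, 0, -6, 0, 0, 0], [0, 0, -12, 0, 0, 0], [0, 0, -20, 0, 0, 0], [0, 0, -28, 0, 0, 0], [0, 0, -36, 0, 0, 0], [0, 0, -42, 0, 0, 0], [0, 0, -45, 0, 0, 0]])

```text
clock: 10.72
ee_pos: [0.4828, -0.3395, 0.1111]
orientation: [2.348, 2.082, 0.003]
contact_force: [-1.2, -0.2, -4.7]
finger_gap: 0.0198
grip_force: 30.0
```

```bash
python3 -c "
from h import *
st()
s=bot.read_state();print(s['ft_torque'])
im=snap('scene','s5.png')
a=cv2.resize(im[150:290,250:410,::-1],None,fx=4,fy=4,interpolation=cv2.INTER_CUBIC);cv2.imwrite('pics/c6.png',a)
"
```

```text
10.72 [ 0.4828 -0.3395  0.1111] x [ 0.12   0.993 -0.001] z [ 0.003 -0.001 -1.   ] F [-1.2 -0.2 -4.7] q [ 0.03  0.58  0.65  1.91 -0.48  0.81  0.82] 0.01983912756626261 29.970167577266693
[-0.04532082 -0.00030347  0.04915303]
```

View pics/c6.png

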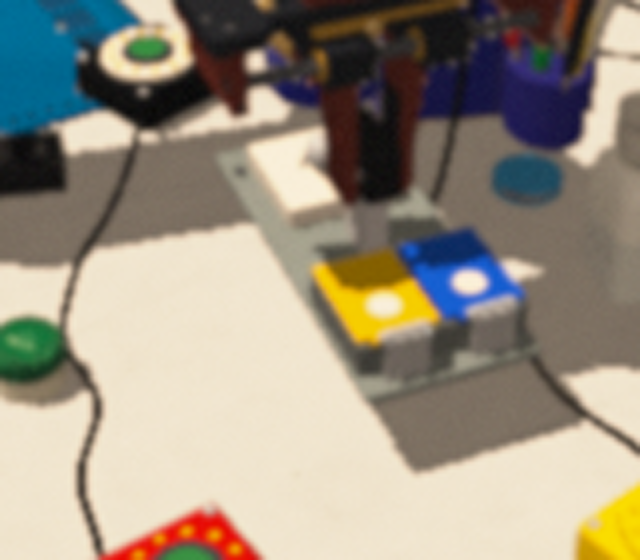

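```bash
python3 -c "
from h import *
print(proj('scene',(.4736,-.0813,.035)))
h=np.radians(83);L=np.array([.4736,-.0813]);p=L-.058*np.array([np.cos(h),np.sin(h)]);print(p,delta((*p,.186),h))
print('cup',at('top',248,170,.05),at('top',262,158,.03),'iron',at('top',275,112,.1))
"
```

```text
(np.float64(285.97747052924603), np.float64(161.69120203089204))
[ 0.46653158 -0.13886768] (array([197.3, -40. , -75.1]), array([0.004, 0.001, 0.002]))
cup [ 0.54968973 -0.11835883  0.05      ] [ 0.58807454 -0.15340496  0.03      ] iron [ 0.69178577 -0.19631052  0.1       ]
```

Request:
servo_tool(series=[[0, 0, -4, 0, 0, 0], [1, 0, -12, 0, 0, 0], [3, -1, -24, 0, 0, 0], [7, -2, -38, 0, 0, 0], [14, -3, -52, 0, 0, 0], [24, -5, -64, 0, 0, 0], [36, -8, -72, 0, 0, 0], [50, -11, -75, 0, 0, 0]])

```text
clock: 11.78
ee_pos: [0.4775, -0.2874, 0.186]
orientation: [2.348, 2.082, 0.003]
contact_force: [-0.8, 0.6, -4.8]
finger_gap: 0.02
grip_force: 30.0
```

Request:
servo_tool(series=[[16, -3, 0, 0, 0, 0], [32, -7, 0, 0, 0, 0], [49, -10, 0, 0, 0, 0], [65, -13, 0, 0, 0, 0], [80, -16, 0, 0, 0, 0], [93, -19, 0, 0, 0, 0], [102, -21, 0, 0, 0, 0], [107, -22, 0, 0, 0, 0]])

```text
clock: 12.78
ee_pos: [0.4685, -0.1791, 0.1854]
orientation: [2.348, 2.083, 0.003]
contact_force: [0.2, -1.4, -4.4]
finger_gap: 0.0199
grip_force: 30.0
```

```bash
python3 -c "
from h import *
st()
print(delta((.4665,-.1389,.186),np.radians(83)))"
```

```text
12.78 [ 0.4685 -0.1791  0.1854] x [ 0.119  0.993 -0.001] z [ 0.003 -0.001 -1.   ] F [ 0.2 -1.4 -4.4] q [-0.39  0.33  0.77  2.06 -0.3   0.86  0.43] 0.019893017563136488 29.97003525495529
(array([39.6, -6.8, -0.6]), array([0.003, 0.001, 0.002]))
```

Request:
servo_tool(series=[[4, -1, 0, 0, 0, 0], [11, -2, 0, 0, 0, 0], [19, -3, 0, 0, 0, 0], [27, -5, 0, 0, 0, 0], [34, -6, 0, 0, 0, 0], [38, -7, 0, 0, 0, 0], [40, -7, 0, 0, 0, 0], [40, -7, 0, 0, 0, 0]])

```text
clock: 13.78
ee_pos: [0.4664, -0.139, 0.1854]
orientation: [2.348, 2.082, 0.002]
contact_force: [0.4, 0.2, -4.1]
finger_gap: 0.02
grip_force: 30.0
```

```bash
python3 -c "
from h import *
st()
print(delta((.4665,-.1389,.186),np.radians(83)))
im=snap('scene','s6.png')
x0,y0=200,60
a=cv2.resize(im[y0:y0+150,x0:x0+200,::-1],None,fx=4,fy=4,interpolation=cv2.INTER_CUBIC);cv2.imwrite('pics/c7.png',a)
Rz=R.from_euler('z',83,degrees=True);c=np.array([.4665,-.1389,.1205])
for k,p in dict(fr=(-106,46,6),fl=(106,46,6),br=(-106,-46,6),blockfar=(90,32,18),py=(-72,22.3,27.5),pb=(-72,-22.3,27.5),ball=(58,0,24.5)).items():
  u,v=proj('scene',c+Rz.apply(np.array(p)/1000));print(k,round((u-x0)*4),round((v-y0)*4))
"
```

```text
13.78 [ 0.4664 -0.139   0.1854] x [ 0.12   0.993 -0.001] z [ 0.003 -0.001 -1.   ] F [ 0.4  0.2 -4.1] q [-0.48  0.3   0.77  2.1  -0.28  0.85  0.34] 0.019952814894550905 29.970134496688843
(array([ 0.1,  0.1, -0.6]), array([0.003, 0.001, 0.002]))
fr 341 425
fl 239 256
br 508 390
blockfar 266 245
py 362 350
pb 442 334
ball 332 247
```

View pics/c7.png

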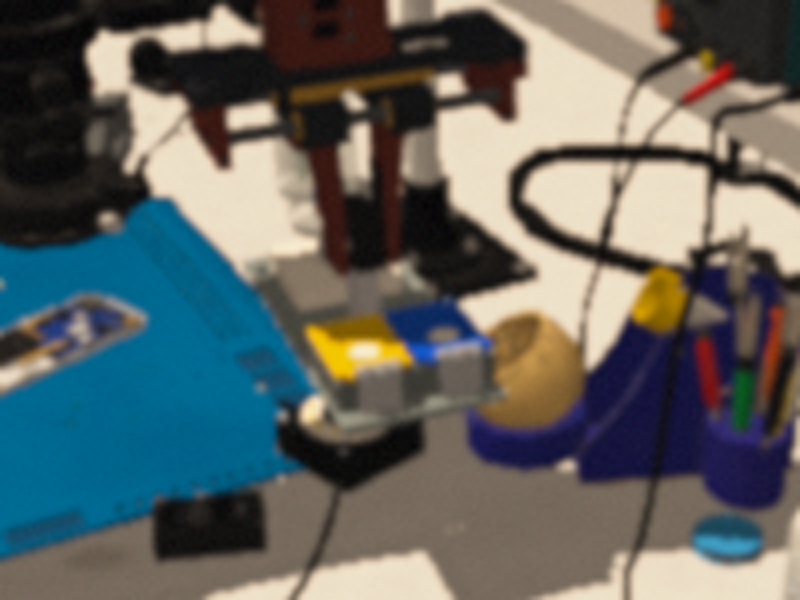

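Request:
servo_tool(series=[[0, 0, 0, 0, 0, 0], [0, 0, 0, 0, 0, 0], [0, 0, 0, 0, 0, 0], [0, 0, 0, 0, 0, 0]])

```text
clock: 14.32
ee_pos: [0.4663, -0.1391, 0.1853]
orientation: [2.349, 2.082, 0.002]
contact_force: [0.0, 0.1, -4.6]
finger_gap: 0.0198
grip_force: 30.0
```

```bash
python3 -c "
from h import *
st();print(bot.sign_off())"
```

```text
14.32 [ 0.4663 -0.1391  0.1853] x [ 0.12   0.993 -0.001] z [ 0.003 -0.001 -1.   ] F [ 0.   0.1 -4.6] q [-0.48  0.3   0.77  2.1  -0.28  0.85  0.34] 0.019848548506306886 29.970164895057678
the job is handed in; nothing more can be done
None
```

I handed the job in at about 14.3 s with both covers shut and the tray held level and still, its pocket about 10 cm above the lens; no verdict came back, and in the last picture a finger hid the ball, so I couldn't confirm it was still in its pocket.

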